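Lock up the master moulds

ROBOT

A 7-joint arm with a two-finger parallel gripper is mounted at the origin on a cart in front of the work surface, level with it; the furniture and walls round the work are solid. World frame = base frame: x ahead of the robot, y to its left, z up, the work surface at z = 0. Lengths are in m, angles in rad, forces in N, time in s.
With the tool pointing down it reaches from about 0.425 to 1.025 m from the base axis. Payload 9.4 kg.
Tool frame: the origin (TCP) lies midway between the tips of the shut fingers; the grasp point (between the pads) lies 19 mm behind it; z points along the fingers, y is the line along which they close (so a half turn about z gives the same grasp; the last joint's range is limited). The gripper opens to 93 mm and grips with 3 to 60 N. Pads are 15 mm wide; open, the fingers measure 128 mm over their backs; the gripper's body (75 mm by 188 mm) begins 65 mm behind the grasp point.
Start: joints at [-1.413, 0.599, -0.003, 1.599, 0.002, 0.943, -0.08], TCP at [0.169, 0.705, 0.191] pointing down, gripper open.
Joint ranges: [-2.57, 2.57], [-0.35, 1.97], [-1.29, 1.29], [0.11, 2.56], [-1.05, 4.19], [0.11, 1.86], [-2.63, 2.63]. Speed limits (rad/s): [2.22, 2.22, 3.01, 3.01, 3.14, 3.14, 3.14].

INTERFACE

Orientations are given as a unit quaternion [w, x, y, z].
In Python, from bench import * gives the robot as it stands. The module is installed in compiled form; this text tells all that it offers. Calls block until the motion is done:
- move_ptp(position, orientation): joint-space move of the TCP to a pose.
- move_l(position, rotation=None, vel=0.15, f_stop=None): straight line of the TCP; rotation=None keeps the orientation; vel is the mean speed in m/s. With f_stop (N) it stops when the force on the tool has changed by that much, and returns True; else False.
- movej(angles): joint-space move.
- move_gripper(opening, effort=None): finger opening in m; effort is the grip in N (None keeps the last); returns when the fingers have stopped.
- dwell(seconds).
- solve_ik(position, orientation): joint angles nearest the present ones, or None.
- sense(): the state.
- read_camera(name): name is "side" or "top" or "wrist"; returns a dict with "img" (420x560x3 uint8, red, green, blue), "range_z" (420x560 float32, m along the optical axis (not along the pixel's ray), 0 where there is no reading), "fov_y" (degrees; the focal length in pixels is half the picture's height over the tangent of half this angle, whatever the lens; pixels are square), "cx", "cy" (the principal point, pixels), "rvec" (rotation vector, rad) and "tvec" (3), from world to camera coordinates, as OpenCV has them. Camera axes: x right, y down, z forward; pixel columns grow to the right and rows downward; lengths in m; the calibration is good to about 2 mm. The wrist camera is an equidistant fisheye: a pixel r from the principal point sees the ray r / f radians off the axis. A picture is of the moment at which its call begins.
A pose or a line that the arm cannot do raises PlanningError and nothing moves.
- close_job(): hands the job in; it is judged then, once.
Trained networks look in the newest picture that a camera, given by its name, has taken for a name from the list of things; names that differ only in an ending like _2 or _b are one class to them, and where a whole thing is asked for, a point or a joint stands for the part that bears it (a point fixed in the world has none). Each returns a list of dicts, best first, with "score" (0 to 1); they miss things now and then, are a little off and sometimes report something else, mostly with a low value. They report only what shows in the picture. A call takes as long as a camera call. They do not tell look-alikes from the thing itself.
- recognise(thing, camera): "rect" ([left, top, right, bottom] in pixels, round what is visible of it).
- regions_of(thing, camera): "mask" (420x560 bool, what is visible of it) and "rect" ([left, top, right, bottom] in pixels, round what is visible of it).
The state is a dict: "t": time; "joint_positions": joint angles; "qd": joint speeds; "tau": joint torques, N m; "tool_pos": TCP position; "orientation": TCP orientation; "force": force on the tool from outside, world axes, zero at the start; "moment": the same for the moment, N m; "grip_width": finger opening in m; "grasp_force": force on a finger pad.
Only numpy, scipy, OpenCV 4.12 (cv2) and the standard library are available. Lean on these libraries where they do the work, as an engineer would, in place of code of your own. Each camera call takes 0.05 s, during which the arm holds its last target. There are 200 camera calls.

TASK

Lock up the box of master moulds for the night: shut its sloping lid, put the big key from the forked rest fully home in the lid's lock, turn it clockwise a quarter turn to throw the bolt, turn it back to where it will come out, and draw it out, leaving the lid bolted. Hang the key back in its rest, upright on its collar, and do not knock over the empty tin on the bench.

Things in the scene. Friction and masses are not known exactly. Their poses are not given: they have to be found in the camera images.
- key: Steel key 85 mm long, 0.1 kg; origin under the centre of its collar (30 mm disc, 4 mm thick); z along the stem to the head, x across in the plane of head and bit. Same after half a turn about z. Below the collar an 11 mm round stem down to z = -24 mm, with a double bit 28 mm long in x, 7 mm thick in y, from z = -9 to -21 mm (end bevelled). Starts upright in the rest, x within 0.12 rad of the rest's x.
- key_head (a point): Centre of the key's head, axes as the key's, 38 mm above its origin: a black plastic disc 46 mm across and 10 mm thick (along y, flat faces to pinch), its top 61 mm above the key's origin.
- key_rest: Fixed key rest beside the box (left or right): wooden foot 100 x 75 x 22 mm with a forked steel bracket open to its -x. Origin under the foot, z up. Prongs along x, top at z = 75 mm, 5 mm thick, slot 18 mm wide from x = -28 to +22 mm; prong tips turned up 4 mm. Hung, the key's collar lies on the prongs, key origin near (0, 0, 75 mm); bit along x, it lifts or lowers straight through the slot.
- keyhole (a point): Centre of the keyhole on the face of the lock plate (58 mm square, 2 mm proud of the lid). Frame fixed to the lid: z square out of it, x up it to the hinge, y left. Keyway 32 mm along x by 11 mm, 16 mm square in the middle, in a 6 mm plate. The key goes in along -z, bit along x. Home: collar on the plate (key origin here), bit 3 mm past the plate and free to turn; turned, the plate traps it.
- lid_push (a point): Point on the upper face of the lid near its front left corner, good to press the lid shut: 10 mm below the keyhole along the lid and 75 mm to its left; axes as the keyhole's. The lid is a flat plate 235 x 232 mm on a fixed grey steel box (208 deep, 220 wide, 86 high in front, 185 behind).
- lid (a joint): Opening of the lid, rad: 0 shut, growing as it rises (starts 0.75 to 1.05). The hinge is along the rear top edge, 185 mm over the bench, 185 mm up the lid from the keyhole (x = 185, z = -2 mm in its frame). Stiff: it stays where left; a press of 3 to 10 N near the front edge swings it down to a stop. Shut, it slopes 25 degrees down to the box's front.
- cylinder (a joint): Turn of the lock cylinder, rad: 0 = keyway in line with the plate's slot, the only place where the key goes in or comes out (within 0.13); positive clockwise as seen facing the lid; stops at -1.45 and 1.45; stays where left. Little friction (under 0.1 N m with the bolt). The bit has play: the key turns up to 0.14 rad farther than the cylinder.
- bolt (a joint): Travel of the dead bolt in the lid's front, m: 0 withdrawn (start), 0.0144 with the cylinder clockwise at its stop, 0.011 at 0.9 rad. It stays thrown when the cylinder returns to 0; only turning on anticlockwise to about -1.4 withdraws it. Thrown, it holds the shut lid under a strike; thrown with the lid up, it keeps the lid from shutting.
- tool_can: Empty ribbed tin, 75 mm across, 97 mm high, loose, standing on the other side of the box from the key rest. Origin at the centre of its underside, z up. Leave it standing.
Things that resemble listed ones, but are neither listed nor needed, are in the scene too. There is more than one size of the key; the job needs the smallest.

How it is judged:
On the way, in this order (a step that is already met when the one before it is completed fails the run):
1. the lid is shut (value of joint lid below 0.03 rad), for 0.2 s.
2. the key is fully home in the lock of the shut lid (value of joint lid below 0.03 rad and z of key in the frame of keyhole below 0.0035 m and distance between key and keyhole below 0.008 m), for 0.1 s.
3. the key, home in the lock, has been turned clockwise and the bolt is thrown (all of step 2 and value of joint bolt above 0.011 m), for 0.1 s.
4. the key is drawn out of the lock, the lid shut and the bolt thrown (value of joint lid below 0.03 rad and value of joint bolt above 0.011 m and z of key in the frame of keyhole above 0.03 m), for 0.1 s.
At the end, for the whole second after the job is handed in: Lid shut (within 0.03 rad), bolt thrown (over 11 mm), cylinder within 0.3 rad of 0; the key hangs at rest in its fork, upright within 0.12 rad, its origin 71 to 79 mm above the rest's underside, x -14 to +20 mm, y within 7 mm in the rest's frame; the tin was not knocked over (value of joint lid below 0.03 rad and value of joint bolt above 0.011 m and value of joint cylinder between -0.3 and 0.3 rad and x of key in the frame of key_rest between -0.014 and 0.02 m and y of key in the frame of key_rest between -0.007 and 0.007 m and z of key in the frame of key_rest between 0.071 and 0.079 m and angle between key's own z axis and vertical below 0.12 rad and linear speed of key below 0.02 m/s); the robot touches nothing.
It fails at once if the empty tin is knocked over (angle between tool_can's own z axis and vertical above 0.5 rad).
It also fails if it takes over 61 s, if anything falls off the work surface, if the arm or the gripper's body presses on something with over 40 N, if the wrist force passes 120 N, or if a joint passes its speed limit or range.

## Working session

There is one attempt and no reset: what is moved stays moved. The work goes in short steps, each a Python script; the robot and the scene stay as the last script left them, time stands still between calls to the robot, and variables do not carry over. Pictures are saved under pics/ and viewed, at most 10 in all, crops included, and the job is handed in when it is done.

```bash
ls; mkdir -p pics; cat > h.py <<'E'
from bench import *
import numpy as np, cv2
from scipy.spatial.transform import Rotation as R
def cam(n,save=None):
    c=read_camera(n); c['R']=cv2.Rodrigues(np.array(c['rvec'],float))[0]; c['t']=np.array(c['tvec'],float).ravel()
    c['f']=210/np.tan(np.radians(c['fov_y'])/2); c['name']=n
    if save: cv2.imwrite('pics/'+save,c['img'][:,:,::-1])
    return c
def rays(c,u,v):
    x=(np.asarray(u,float)-c['cx'])/c['f']; y=(np.asarray(v,float)-c['cy'])/c['f']
    if c['name']=='wrist':
        r=np.hypot(x,y)+1e-12; s=np.tan(np.minimum(r,1.5))/r; x,y=x*s,y*s
    return np.stack([x,y,np.ones_like(x)],-1)
def cloud(c):
    v,u=np.mgrid[:420,:560]; P=rays(c,u,v)*c['range_z'][...,None]
    W=(P-c['t'])@c['R']; W[c['range_z']<=0]=np.nan; return W
def proj(c,W):
    p=c['R']@np.asarray(W)+c['t']
    if c['name']=='wrist':
        r=np.hypot(p[0],p[1]); a=np.arctan2(r,p[2]); q=p[:2]/r*a
    else: q=p[:2]/p[2]
    return q*c['f']+[c['cx'],c['cy']]
def quat(Rm):
    q=R.from_matrix(Rm).as_quat(); return [float(q[3]),float(q[0]),float(q[1]),float(q[2])]
E
python3 - <<'E'
from h import *
cs=[cam(n,n+'0.png') for n in('side','top','wrist')]
a=np.hstack([c['img'] for c in cs[:2]])
for c in cs:
    W=cloud(c); print(c['name'],c['fov_y'],c['cx'],c['cy'],'pos',-c['R'].T@c['t'],'fwd',c['R'][2])
    for th in('key','key_head','key_rest','keyhole','lid_push','lid','tool_can'):
        try:
            for d in regions_of(th,c['name'])[:4]:
                m=d['mask']; print(' ',th,round(d['score'],2),np.round(d['rect']),np.round(np.nanmedian(W[m],0),3))
        except Exception as e: print(th,e)
print(sense())
E
```

```text
pics
side 49.83952601517678 276.77997527771527 213.5548877863315 pos [ 0.59446815 -1.32115778  0.60914236] fwd [ 0.00480948  0.93593484 -0.35214038]
  key 0.87 [257. 247. 276. 283.] [ 0.572 -0.241  0.068]
  key 0.7 [195. 287. 213. 331.] [ 0.437 -0.448  0.068]
  key 0.6 [214. 253. 234. 283.] [ 0.464 -0.335  0.107]
  key_head 0.79 [257. 249. 279. 284.] [ 0.573 -0.241  0.07 ]
  key_head 0.64 [215. 253. 236. 284.] [ 0.463 -0.335  0.109]
  key_head 0.62 [198. 287. 215. 330.] [ 0.437 -0.448  0.069]
  keyhole 0.97 [232. 152. 320. 200.] [0.608 0.024 0.23 ]
  lid_push 0.93 [235. 151. 320. 200.] [0.609 0.024 0.231]
  lid 0.66 [235. 152. 318. 203.] [0.609 0.025 0.229]
  tool_can 0.71 [245. 188. 266. 219.] [0.51 0.28 0.07]
top 42.113145858394816 277.06288669590856 207.4240977206973 pos [-0.31703016 -0.08539925  1.29580123] fwd [ 0.61688394  0.02830925 -0.78654484]
  key 0.6 [415. 264. 437. 292.] [ 0.431 -0.436  0.071]
  key 0.59 [338. 216. 354. 249.] [ 0.565 -0.231  0.074]
  key_head 0.76 [341. 219. 354. 245.] [ 0.565 -0.231  0.074]
  key_head 0.57 [416. 265. 437. 289.] [ 0.431 -0.435  0.072]
  
[... 524 characters left out ...]
([-1.41269238,  0.59929457, -0.00255738,  1.59942441,  0.00176984,
        0.94290081, -0.07976478]), 'qd': array([-1.59023275e-03,  4.36059264e-04,  3.57388860e-04, -1.53448996e-03,
       -6.24307260e-05,  1.28952608e-03,  1.00167590e-03]), 'tau': array([ 1.17219961e-04, -7.64848495e+01,  1.49683658e+00, -2.52722400e+01,
       -5.23048604e-02,  1.02776199e-02,  2.03150648e-05]), 'tool_pos': array([0.16863374, 0.7050968 , 0.19111208]), 'orientation': array([-5.59676217e-06,  1.17089433e-01,  9.93121375e-01, -1.22264080e-05]), 'force': array([ 0.0653048 , -0.18739666, -0.08748451]), 'moment': array([0.02942461, 0.01834374, 0.05693433]), 'grasp_force': 0.0, 'grip_width': 0.09310209047308174}
```

View pictures.

View pics/side0.png

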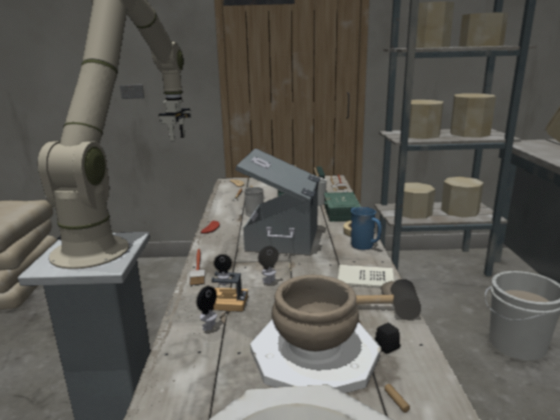

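View pics/top0.png

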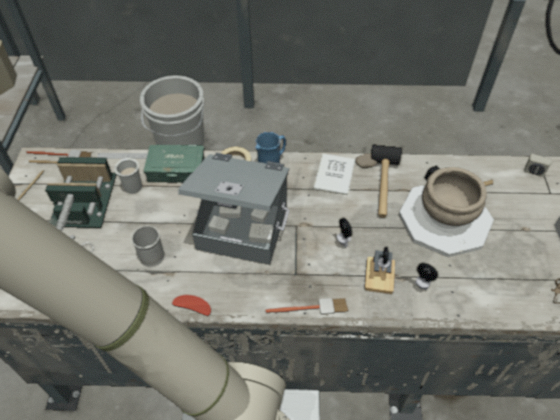

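```bash
python3 - <<'E'
from h import *
for n in('top','side'):
    c=cam(n); W=cloud(c)
    m=regions_of('lid',n)[0]['mask']; m=cv2.erode(m.astype(np.uint8),np.ones((3,3)))>0
    P=W[m]; P=P[~np.isnan(P[:,0])]
    # RANSAC plane
    best=0; rng=np.random.default_rng(0)
    for _ in range(500):
        a,b,d=P[rng.choice(len(P),3)]; nn=np.cross(b-a,d-a)
        if np.linalg.norm(nn)<1e-9: continue
        nn/=np.linalg.norm(nn); k=abs((P-a)@nn)<.004
        if k.sum()>best: best=k.sum(); K=k
    Q=P[K]; o=Q.mean(0); nn=np.linalg.svd(Q-o)[2][2]; nn*=np.sign(nn[2])
    print(n,best,len(P),'o',o,'n',nn)
    # horizontal direction in plane = hinge axis
    y=np.cross([0,0,1],nn); y/=np.linalg.norm(y); print('axis',y,'tilt',np.arccos(nn[2]))
    Q2=(Q@nn-o@nn)
    y=y*np.sign(y[1]); x=np.cross(y,nn)
    q=np.c_[Q@x,Q@y].astype(np.float32)
    rect=cv2.minAreaRect(q); print('rect',rect)
    for bx in cv2.boxPoints(rect): print('  corner',bx[0]*x+bx[1]*y+(o@nn)*nn)
c=cam('top'); W=cloud(c)
for nme in('tool_can','key_rest'):
    for d in regions_of(nme,'top')[:3]:
        P=W[d['mask']];P=P[~np.isnan(P[:,0])]; print(nme,d['score'],d['rect'],np.percentile(P,[2,50,98],axis=0).round(3).tolist())
E
```

```text
top 3539 3917 o [0.59984386 0.05869557 0.23717934] n [ 0.39234743 -0.0844136   0.9159355 ]
axis [ 0.210337    0.97762894 -0.        ] tilt 0.4129635511047655
rect ((0.4470234513282776, 0.18611213564872742), (0.24781018495559692, 0.22971434891223907), 0.22375424206256866)
  corner [0.5277648  0.19381188 0.28050738]
  corner [ 0.48025105 -0.03093464  0.28014734]
  corner [ 0.7023533  -0.07773009  0.18069556]
  corner [0.74986704 0.14701644 0.18105559]
side 1763 1930 o [0.60988017 0.0354838  0.23214409] n [ 0.39331638 -0.08800896  0.91518121]
axis [ 0.21836142  0.97586797 -0.        ] tilt 0.41483902800013606
rect ((0.44462472200393677, 0.1848236620426178), (0.23228971660137177, 0.23194058239459991), 0.17064633965492249)
  corner [0.53534259 0.18808831 0.27885332]
  corner [ 0.48531291 -0.03839213  0.27857489]
  corner [ 0.69292011 -0.08413763  0.18495264]
  corner [0.7429498  0.14234281 0.18523107]
tool_can 0.88 [131.4, 228.6, 165.9, 269.0] [[0.479, 0.273, 0.005], [0.509, 0.31, 0.057], [0.554, 0.344, 0.097]]
key_rest 0.79 [363.2, 246.8, 394.3, 297.4] [[0.413, -0.362, 0.003], [0.451, -0.319, 0.02], [0.509, -0.288, 0.077]]
```

```bash
cat >> h.py <<'E'
def down(xdir):
    z=np.array([0,0,-1.]); x=np.array([xdir[0],xdir[1],0.]); x/=np.linalg.norm(x); return np.c_[x,np.cross(z,x),z]
H=np.array([.720,.031,.185]); by=np.array([.214,.977,0]); by/=np.linalg.norm(by); bx=np.array([by[1],-by[0],0])
def lidpt(th,r,yl): 
    a=th-.4363; return H+r*(-bx*np.cos(a)+np.array([0,0,np.sin(a)]))+yl*by
def st(): 
    s=sense(); print('t %.2f'%s['t'],'tcp',s['tool_pos'].round(4),'F',s['force'].round(1),'grip',round(s['grip_width'],4),'j',s['joint_positions'].round(2)); return s
E
python3 - <<'E'
from h import *
q=quat(down(-bx))
move_gripper(0)
s=st()
move_l([*s['tool_pos'][:2],.40],vel=.4)
p=lidpt(.85,.195,.075)
move_ptp([p[0],p[1],.40],q); st()
c=cam('wrist','w1.png')
for d in regions_of('keyhole','wrist')[:2]+regions_of('lid','wrist')[:2]: print(d['score'],d['rect'])
for th in [.95,.75,.5,.25,.1]:
    move_l(lidpt(th,.195,.075),vel=.2)
r=move_l(lidpt(-.08,.195,.075),vel=.08,f_stop=20); print(r); st()
c=cam('side','s2.png'); W=cloud(c); m=regions_of('lid','side')
if m:
    P=W[m[0]['mask']];P=P[~np.isnan(P[:,0])]; e=(P-H)@np.array([bx,by,[0,0,1]]).T; print(m[0]['score'],np.percentile(e,[2,98],axis=0))
E
```

```text
t 3.00 tcp [0.1687 0.7051 0.1911] F [-0.4  0.4  0.2] grip 0.0008 j [-1.41  0.6  -0.    1.6   0.    0.94 -0.08]
t 6.12 tcp [0.5616 0.1436 0.3998] F [ 0.4  0.8 -1. ] grip 0.0008 j [-0.66  0.26  0.41  1.67 -0.11  1.24  1.13]
0.58 [110.9, 151.5, 326.1, 298.8]
0.73 [31.5, 144.4, 77.0, 197.3]
0.67 [108.8, 154.4, 328.2, 296.0]
False
t 9.03 tcp [0.5702 0.1402 0.0883] F [ 0.7  0.6 -0.1] grip 0.0005 j [-0.52  0.58  0.28  2.02 -0.28  0.57  1.3 ]
0.77 [[-0.20866692 -0.11564274 -0.09479094]
 [-0.00205466  0.1084832  -0.00030774]]
```

```bash
python3 - <<'E'
from h import *
st()
c=cam('side'); 
im=c['img'][120:270,180:380,::-1]; w=cam('wrist')['img'][:,:,::-1]
cv2.imwrite('pics/a1.png',np.hstack([cv2.resize(im,(400,300)),cv2.resize(w,(400,300))]))
print(proj(c,lidpt(0,.195,.075)),proj(c,sense()['tool_pos']))
W=cloud(c); 
m=regions_of('lid','side')[0]['mask']
P=W[m];P=P[~np.isnan(P[:,0])]; o=P.mean(0); n=np.linalg.svd(P-o)[2][2]; print(n*np.sign(n[2]),(P-H).mean(0)@n)
E
```

```text
t 9.13 tcp [0.5704 0.1404 0.0888] F [-1.4  0.2 -0.4] grip 0.0004 j [-0.53  0.58  0.28  2.02 -0.28  0.57  1.3 ]
[265.20252559 201.85147503] [267.3719605  205.67941112]Traceback (most recent call last):
  File "<stdin>", line 8, in <module>
IndexError: list index out of range
```

View pics/a1.png

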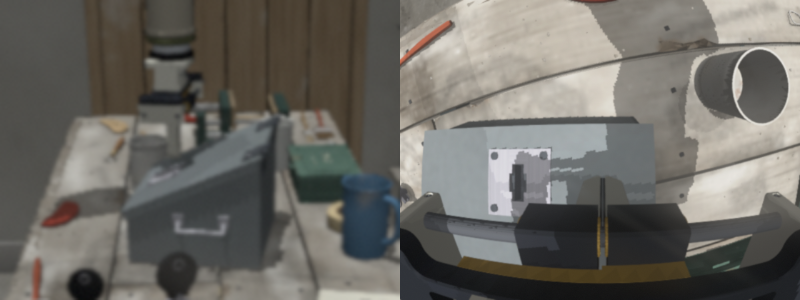

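```bash
python3 - <<'E'
from h import *
c=cam('wrist'); W=cloud(c)
for d in regions_of('keyhole','wrist')[:2]+regions_of('lid','wrist')[:2]: print(d['score'],d['rect'])
M=np.array([bx,by,[0,0,1]])
# wrist view pixel regions (full res = crop*1.4): lid left of plate, right
for (u0,u1,v0,v1) in [(40,110,190,240),(225,300,190,215),(230,285,230,260),(40,110,250,290)]:
    P=W[v0:v1,u0:u1].reshape(-1,3); P=P[~np.isnan(P[:,0])]
    print((u0,v0),np.median(P,0).round(4),(M@(np.median(P,0)-H)).round(4))
P=np.vstack([W[185:240,40:110].reshape(-1,3),W[185:215,225:300].reshape(-1,3)]);P=P[~np.isnan(P[:,0])]
o=np.median(P,0); P=P[np.linalg.norm(P-o,axis=1)<.2]; o=P.mean(0); n=np.linalg.svd(P-o)[2][2]; n*=np.sign(n[2]); print(n,'tilt',np.degrees(np.arccos(n[2])),'H off',(H-o)@n)
v,u=205,200
st()
print(W[170:300:15,160])
E
```

```text
0.69 [29.2, 172.9, 358.9, 376.8]
0.93 [30.9, 173.4, 358.7, 377.3]
(40, 190) [0.5197 0.004  0.0996] [-0.1899 -0.0692 -0.0854]
(225, 190) [0.5407 0.1338 0.0969] [-0.1971  0.062  -0.0881]
(230, 230) [0.5615 0.1267 0.1071] [-0.1753  0.0596 -0.0779]
(40, 250) [0.5507 0.0065 0.115 ] [-0.1602 -0.0602 -0.07  ]
[-0.39890479  0.0835109   0.91318174] tilt 24.051183869399694 H off 0.00032988498907726704
t 9.43 tcp [0.5704 0.1406 0.089 ] F [0.3 0.7 0.5] grip 0.0 j [-0.53  0.58  0.28  2.02 -0.28  0.57  1.3 ]
[[0.51281717 0.04745224 0.02711614]
 [0.51679427 0.07289573 0.0932584 ]
 [0.52559175 0.07112524 0.09606386]
 [0.53357798 0.07084334 0.10220616]
 [0.54378186 0.06594779 0.09901875]
 [0.55226421 0.06440307 0.1030473 ]
 [0.56092346 0.06242997 0.10647058]
 [0.56872741 0.06145977 0.11195335]
 [0.57494878 0.06209015 0.12029645]]
```

```bash
python3 - <<'E'
from h import *
c=cam('wrist'); W=cloud(c); s=sense(); p=s['tool_pos']
print(proj(c,p),proj(c,p+[0,0,.019]))
for v in range(215,300,8): print(v,W[v,278:292:3].round(3).tolist())
cv2.imwrite('pics/a2.png',cv2.resize(c['img'][150:350,180:400,::-1],(660,600)))
move_l(p+[0,0,.05],vel=.2); st()
print(move_l(p+[0,0,-.005],vel=.05,f_stop=4)); st()
E
```

```text
[284.0766475  240.00210686] [284.18533576 252.1851816 ]
215 [[0.55, 0.141, 0.1], [0.55, 0.143, 0.102], [0.551, 0.145, 0.1], [0.551, 0.147, 0.1], [0.551, 0.148, 0.101]]
223 [[0.554, 0.141, 0.102], [0.554, 0.142, 0.102], [0.555, 0.144, 0.102], [0.555, 0.146, 0.102], [0.556, 0.147, 0.102]]
231 [[0.558, 0.14, 0.104], [0.558, 0.141, 0.105], [0.558, 0.143, 0.105], [0.559, 0.145, 0.103], [0.56, 0.146, 0.103]]
239 [[0.562, 0.139, 0.105], [0.562, 0.141, 0.107], [0.563, 0.142, 0.106], [0.564, 0.144, 0.106], [0.564, 0.146, 0.105]]
247 [[0.562, 0.139, 0.118], [0.567, 0.14, 0.108], [0.567, 0.141, 0.108], [0.563, 0.144, 0.118], [0.564, 0.145, 0.116]]
255 [[0.562, 0.139, 0.128], [0.564, 0.14, 0.125], [0.564, 0.142, 0.125], [0.563, 0.144, 0.129], [0.564, 0.145, 0.128]]
263 [[0.562, 0.139, 0.139], [0.563, 0.14, 0.136], [0.564, 0.142, 0.135], [0.564, 0.143, 0.135], [0.563, 0.145, 0.139]]
271 [[0.562, 0.139, 0.147], [0.564, 0.14, 0.143], [0.564, 0.142, 0.144], [0.565, 0.143, 0.143], [0.563, 0.145, 0.147]]
279 [[0.562, 0.139, 0.154], [0.565, 0.14, 0.15], [0.567, 0.141, 0.146], [0.565, 0.143, 0.151], [0.564, 0.145, 0.154]]
287 [[0.563, 0.139, 0.161], [0.564, 0.141, 0.16], [0.571, 0.14, 0.147], [0.564, 0.143, 0.16], [0.538, 0.149, 0.206]]
295 [[0.562, 0.14, 0.168], [0.564, 0.14, 0.165], [0.575, 0.139, 0.148], [0.564, 0.143, 0.166], [0.54, 0.149, 0.207]]
t 9.88 tcp [0.5708 0.1409 0.1397] F [-0.2  0.4 -0.2] grip 0.0 j [-0.56  0.51  0.32  1.98 -0.25  0.68  1.27]
False
t 11.13 tcp [0.5705 0.1406 0.0842] F [ 0.3 -0.5  0.3] grip 0.0004 j [-0.52  0.59  0.27  2.02 -0.29  0.56  1.31]
```

View pics/a2.png

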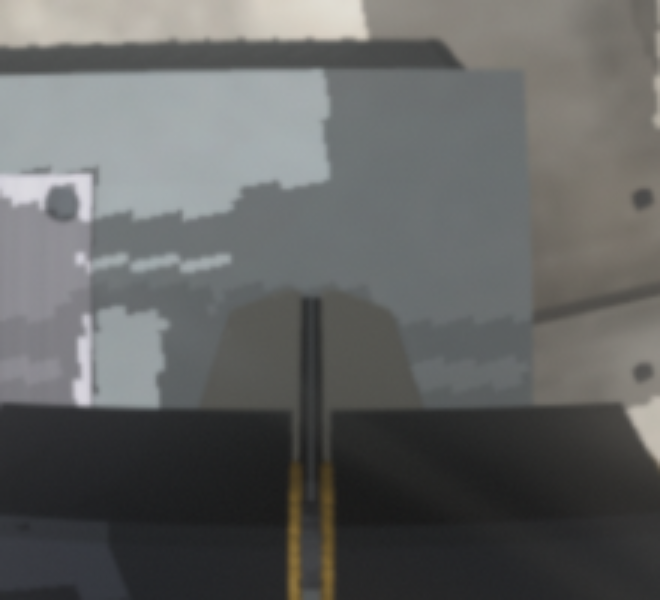

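```bash
python3 - <<'E'
from h import *
s=sense(); p=s['tool_pos']
move_l([p[0],p[1],.17],vel=.3)
p=lidpt(0,.200,.06); move_l([p[0],p[1],p[2]+.05],vel=.3)
print(move_l([p[0],p[1],p[2]-.012],vel=.08,f_stop=5)); st()
move_l([p[0],p[1],p[2]+.06],vel=.3)
c=cam('wrist','w5.png');W=cloud(c)
d=regions_of('lid','wrist')[0]; m=cv2.erode(d['mask'].astype(np.uint8),np.ones((9,9)))>0
P=W[m];P=P[~np.isnan(P[:,0])]; M=np.array([bx,by,[0,0,1]]); e=(P-H)@M.T
res=e[:,2]-e[:,0]*.4663; print(d['score'],d['rect'],len(e),np.percentile(res,[5,25,50,75,95]))
k=abs(res-np.median(res))<.01; print(np.linalg.lstsq(np.c_[e[k,:2],np.ones(k.sum())],e[k,2],rcond=None)[0])
E
```

```text
False
t 12.74 tcp [0.5561 0.1284 0.0888] F [ 0.5  0.1 -0.4] grip 0.0001 j [-0.52  0.57  0.28  2.06 -0.29  0.55  1.32]
0.79 [94.2, 168.5, 357.8, 376.1] 26050 [-1.70841173e-03 -6.77246499e-04 -1.18154687e-05  7.96447362e-04
  2.50551482e-03]
[ 4.62458388e-01  4.70276171e-03 -4.54097510e-04]
```

View pics/w5.png

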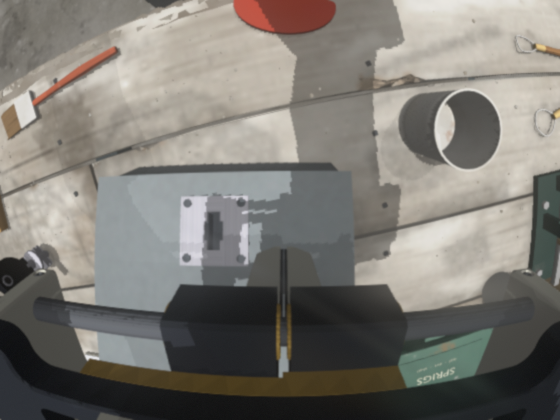

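```bash
python3 - <<'E'
from h import *
s=st(); c=cam('wrist');W=cloud(c); p=s['tool_pos']
print(proj(c,p),proj(c,p+[0,0,.019]))
for v in range(240,270,3): print(v,W[v,274:294:3].round(3).tolist())
for n in('side',):
    c=cam(n);W=cloud(c); print(n,proj(c,p)); 
    u,v=proj(c,p).round().astype(int)
    for k in range(v-8,v+5): print(k,W[k,u-3:u+4:2].round(3).tolist())
E
```

```text
t 13.23 tcp [0.5553 0.1286 0.1604] F [-0.1  0.9 -0.1] grip 0.0005 j [-0.56  0.47  0.33  2.   -0.23  0.7   1.27]
[284.10186631 240.01432193] [284.21023386 252.18433115]
240 [[0.574, 0.116, 0.11], [0.574, 0.119, 0.109], [0.574, 0.121, 0.111], [0.575, 0.123, 0.109], [0.576, 0.126, 0.109], [0.577, 0.128, 0.109], [0.577, 0.131, 0.109]]
243 [[0.576, 0.116, 0.112], [0.577, 0.118, 0.11], [0.577, 0.121, 0.111], [0.577, 0.123, 0.111], [0.578, 0.125, 0.111], [0.578, 0.128, 0.111], [0.579, 0.13, 0.111]]
246 [[0.578, 0.115, 0.112], [0.579, 0.118, 0.112], [0.579, 0.12, 0.112], [0.58, 0.122, 0.111], [0.58, 0.125, 0.112], [0.581, 0.127, 0.111], [0.581, 0.13, 0.112]]
249 [[0.547, 0.125, 0.192], [0.547, 0.126, 0.191], [0.548, 0.128, 0.19], [0.581, 0.122, 0.115], [0.55, 0.131, 0.188], [0.549, 0.133, 0.192], [0.549, 0.134, 0.192]]
252 [[0.547, 0.125, 0.195], [0.547, 0.126, 0.195], [0.548, 0.128, 0.195], [0.549, 0.129, 0.192], [0.55, 0.131, 0.193], [0.549, 0.133, 0.196], [0.549, 0.134, 0.195]]
255 [[0.547, 0.125, 0.199], [0.547, 0.126, 0.199], [0.548, 0.128, 0.199], [0.549, 0.129, 0.197], [0.55, 0.131, 0
[... 1288 characters left out ...]
554, 0.7, -0.003]]
185 [[0.526, 0.683, -0.001], [0.535, 0.682, -0.001], [0.545, 0.679, -0.001], [0.554, 0.674, 0.0]]
186 [[0.526, 0.668, -0.002], [0.536, 0.659, 0.001], [0.545, 0.666, -0.001], [0.554, 0.654, 0.002]]
187 [[0.538, 0.334, 0.097], [0.536, 0.649, -0.001], [0.545, 0.649, -0.001], [0.554, 0.653, -0.003]]
188 [[0.537, 0.34, 0.091], [0.545, 0.327, 0.095], [0.545, 0.626, 0.001], [0.555, 0.616, 0.004]]
189 [[0.537, 0.339, 0.087], [0.545, 0.331, 0.09], [0.553, 0.307, 0.097], [0.554, 0.624, -0.003]]
190 [[0.537, 0.328, 0.087], [0.545, 0.323, 0.088], [0.553, 0.301, 0.095], [0.555, 0.606, -0.002]]
191 [[0.537, 0.334, 0.081], [0.546, 0.29, 0.095], [0.546, 0.59, -0.001], [0.555, 0.585, 0.0]]
```

```bash
python3 - <<'E'
from h import *
s=sense(); p=s['tool_pos']
print(move_l([p[0],p[1],.055],vel=.1,f_stop=8)); st()
move_l([p[0],p[1],.25],vel=.35)
move_gripper(.05)
c=cam('wrist','w6.png');W=cloud(c); st()
for v in range(236,270,4): print(v,W[v,180:390:6,2].round(2).tolist())
move_ptp([.47,-.31,.27],quat(down([-1,0])))
st()
c=cam('wrist','w7.png');W=cloud(c)
for th in('key','key_head','key_rest'):
    for d in regions_of(th,'wrist')[:4]:
        P=W[d['mask']];P=P[~np.isnan(P[:,0])]
        print(th,round(d['score'],2),np.round(d['rect']),np.percentile(P,[3,50,97],axis=0).round(3).tolist())
E
```

```text
True
t 14.13 tcp [0.5541 0.1283 0.0758] F [-3.2  0.7 11.5] grip 0.0004 j [-0.51  0.59  0.27  2.07 -0.3   0.52  1.33]
t 15.77 tcp [0.5551 0.1283 0.2501] F [ 0.3 -0.7  0.8] grip 0.0495 j [-0.61  0.36  0.39  1.91 -0.17  0.9   1.22]
236 [0.12, 0.12, 0.12, 0.12, 0.12, 0.12, 0.12, 0.12, 0.12, 0.12, 0.12, 0.12, 0.12, 0.12, 0.12, 0.12, 0.12, 0.12, 0.12, 0.12, 0.12, 0.12, 0.12, 0.12, 0.12, 0.12, 0.12, 0.0, 0.0, -0.0, -0.0, -0.0, -0.0, -0.0, -0.0]
240 [0.12, 0.12, 0.12, 0.12, 0.12, 0.12, 0.12, 0.12, 0.12, 0.12, 0.12, 0.12, 0.12, 0.12, 0.12, 0.12, 0.12, 0.12, 0.12, 0.12, 0.12, 0.12, 0.12, 0.12, 0.12, 0.12, 0.12, 0.0, -0.0, 0.0, -0.0, -0.0, 0.0, -0.0, -0.0]
244 [0.13, 0.12, 0.12, 0.12, 0.12, 0.13, 0.13, 0.13, 0.13, 0.13, 0.13, 0.13, 0.13, 0.12, 0.12, 0.13, 0.13, 0.12, 0.13, 0.13, 0.13, 0.13, 0.13, 0.13, 0.13, 0.13, 0.13, -0.0, -0.0, 0.0, -0.0, -0.0, -0.0, 0.0, -0.0]
248 [0.13, 0.13, 0.13, 0.13, 0.13, 0.13, 0.13, 0.13, 0.28, 0.28, 0.13, 0.13, 0.13, 0.13, 0.13, 0.13, 0.13, 0.13, 0.13, 0.13, 0.13, 0.13, 0.13, 0.13, 0.13, 0.28, 0.28, 0.28, -0.0, 0.0, -0.0, -0.0, 0.0, -0.0, -0.0]
252 [0.13, 0.13, 0.1
[... 1497 characters left out ...]
 0.087], [0.558, 0.006, 0.111], [0.618, 0.135, 0.143]]
key_head 0.9 [252. 160. 278. 202.] [[0.445, -0.342, 0.078], [0.464, -0.329, 0.128], [0.483, -0.319, 0.136]]
key_head 0.65 [155. 139. 203. 174.] [[0.422, -0.457, 0.035], [0.436, -0.435, 0.088], [0.453, -0.417, 0.109]]
key_head 0.62 [323. 228. 345. 255.] [[0.549, -0.254, 0.016], [0.564, -0.244, 0.036], [0.584, -0.219, 0.089]]
key_head 0.25 [466. 201. 560. 360.] [[0.504, -0.053, 0.087], [0.559, 0.006, 0.111], [0.619, 0.135, 0.142]]
key_rest 0.75 [238. 130. 299. 209.] [[0.42, -0.367, 0.02], [0.455, -0.326, 0.023], [0.507, -0.294, 0.078]]
key_rest 0.47 [471. 202. 560. 354.] [[0.503, -0.052, 0.087], [0.558, 0.006, 0.11], [0.617, 0.135, 0.142]]
```

View pics/w7.png

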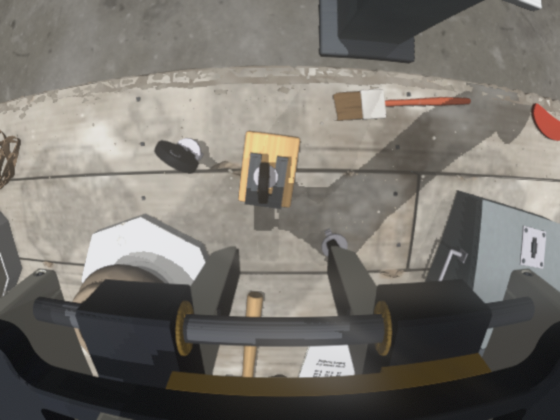

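```bash
cat >> h.py <<'E'
def keyfit(c,W,cen=(.464,-.33),verb=True):
    d=np.hypot(W[...,0]-cen[0],W[...,1]-cen[1])
    dark=c['img'].max(-1)<70
    m=(d<.045)&(W[...,2]>.095)&(W[...,2]<.145)
    P=W[m]; o=np.median(P,0); P=P[np.linalg.norm(P[:,:2]-o[:2],axis=1)<.035]
    r=cv2.minAreaRect((P[:,:2]*1000).astype(np.float32))
    e=np.cov(P[:,:2].T); w,v=np.linalg.eigh(e); a=v[:,1]*np.sign(v[0,1])
    q=(P[:,:2]-P[:,:2].mean(0))@np.c_[a,[-a[1],a[0]]]
    lo,hi=np.percentile(q,[1,99],axis=0); ctr=P[:,:2].mean(0)+np.c_[a,[-a[1],a[0]]]@((lo+hi)/2)
    print('key n',len(P),'ctr',ctr.round(4),'yaw',np.arctan2(a[1],a[0]).round(3),'len',(hi-lo).round(4),'ztop',np.percentile(P[:,2],99).round(4),'rect',r)
    f=(np.hypot(W[...,0]-cen[0],W[...,1]-cen[1])<.08)&(abs(W[...,2]-.022)<.006)
    Q=W[f]; r=cv2.minAreaRect((Q[:,:2]*1000).astype(np.float32)); print('foot',len(Q),r,np.median(Q[:,2]))
    f=(d<.06)&(abs(W[...,2]-.075)<.008); Q=W[f]; print('prongs',len(Q),np.percentile(Q,[2,50,98],axis=0).round(4).tolist(), cv2.minAreaRect((Q[:,:2]*1000).astype(np.float32)))
E
python3 - <<'E'
from h import *
c=cam('wrist');keyfit(c,cloud(c))
s=sense(); T=R.from_quat(np.roll(s['orientation'],-1)).as_matrix(); print('cam in tool',T.T@(-c['R'].T@c['t']-s['tool_pos']),(T.T@c['R'].T)[:,2])
move_gripper(.07)
move_l([.535,-.325,.25],vel=.3)
c=cam('wrist');keyfit(c,cloud(c)); u=proj(c,[.464,-.33,.1]).astype(int); print(u)
cv2.imwrite('pics/a3.png',cv2.resize(c['img'][max(u[1]-80,0):u[1]+70,u[0]-110:u[0]+90,::-1],(800,600)))
E
```

```text
key n 445 ctr [ 0.4652 -0.3311] yaw -0.028 len [0.0433 0.0104] ztop 0.1372 rect ((465.2869873046875, -331.2957458496094), (10.89008617401123, 43.8944206237793), 88.59101867675781)
foot 2102 ((467.805419921875, -330.55859375), (76.1360855102539, 100.37283325195312), 81.9529800415039) 0.02209305879824191
prongs 1375 [[0.44, -0.3549, 0.0736], [0.4725, -0.3258, 0.0755], [0.5044, -0.3066, 0.08]] ((472.35943603515625, -331.08428955078125), (46.516788482666016, 65.6826171875), 82.33172607421875)
cam in tool [ 0.07915956 -0.0007738  -0.193722  ] [-2.89492815e-01  3.06383546e-04  9.57180138e-01]
key n 499 ctr [ 0.4661 -0.3311] yaw -0.036 len [0.0439 0.0103] ztop 0.1368 rect ((466.91741943359375, -331.1549377441406), (10.626991271972656, 45.72127914428711), 89.16555786132812)
foot 2215 ((468.26361083984375, -330.5232849121094), (75.79505920410156, 100.95658874511719), 81.89311218261719) 0.0221880368467412
prongs 1699 [[0.4414, -0.3552, 0.0737], [0.4751, -0.3327, 0.0755], [0.5038, -0.308, 0.0802]] ((472.4498596191406, -331.2969970703125), (46.69778060913086, 65.309326171875), 82.81086730957031)
[279 121]
```

View pics/a3.png

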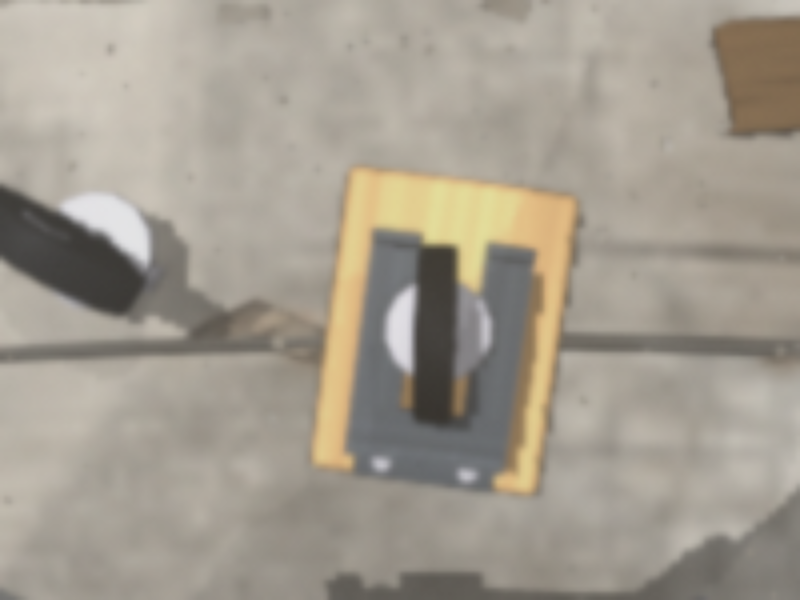

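```bash
cat >> h.py <<'E'
OFF=.046   # reported TCP lies this far past the true grasp point along tool z
nl=-bx*np.sin(.4363)+np.array([0,0,np.cos(.4363)]); lx=bx*np.cos(.4363)+np.array([0,0,np.sin(.4363)])
def lockR(sgn=-1,turn=0):
    z=-nl; x=sgn*lx; return np.c_[x,np.cross(z,x),z]@R.from_euler('z',turn).as_matrix()
def lockT(h,Rm,K=None,dx=0,dy=0,grip=.038):  # TCP for key origin h above keyhole K
    K=lidpt(0,.185,0)+.002*nl if K is None else K
    return K+(h+grip)*nl+OFF*Rm[:,2]+dx*lx+dy*by
E
python3 - <<'E'
from h import *
for sgn in(-1,1):
    kx=np.array([np.cos(-.032),np.sin(-.032)])
    print(sgn,'rest',np.round(solve_ik([.4655,-.3311,.068],quat(down(sgn*kx))),2))
    for t in(0,.75,1.5):
        Rm=lockR(sgn,t)
        for h in (.1,0):
            q=solve_ik(lockT(h,Rm),quat(Rm)); print('  lock',t,h,None if q is None else np.round(q,2))
print(lidpt(0,.185,0)+.002*nl)
E
```

```text
-1 rest [ 0.28  0.61  0.35  2.07 -0.41  0.52  2.47]
  lock 0 0.1 [-1.    0.32  0.75  2.41  0.06  0.12  0.98]
  lock 0 0 [ 0.37  0.7  -1.1   2.35  1.6   0.89 -0.56]
  lock 0.75 0.1 [-1.11  0.36  0.91  2.41 -0.59  0.13  0.89]
  lock 0.75 0 [ 0.37  0.7  -1.1   2.35  1.6   0.89 -1.31]
  lock 1.5 0.1 [-1.15  0.38  0.98  2.41 -0.83  0.16  0.39]
  lock 1.5 0 [-0.77  0.54  0.58  2.42  3.64  0.15  2.17]
1 rest [-0.04  0.79  0.92  2.09 -0.96  0.76 -0.1 ]
  lock 0 0.1 [-1.12  0.37  0.94  2.41 -0.71  0.14 -1.38]
  lock 0 0 [ 0.37  0.7  -1.1   2.35  1.6   0.89  2.58]
  lock 0.75 0.1 [-0.66  0.26  0.28  2.39  0.9   0.22  2.49]
  lock 0.75 0 [ 0.37  0.7  -1.1   2.35  1.6   0.89  1.83]
  lock 1.5 0.1 [-0.78  0.27  0.44  2.4   0.76  0.18  1.89]
  lock 1.5 0 [ 0.37  0.7  -1.1   2.35  1.6   0.89  1.08]
[0.55538794 0.06705628 0.10863368]
```

```bash
cat > fk.py <<'E'
import numpy as np
from scipy.spatial.transform import Rotation as R
def fk(p,Q):
    # p: 7x(axis rotvec-ish 3, point 3), then home rotvec 3 + pos 3 ; product of exponentials
    Q=np.atleast_2d(Q); n=len(Q); Rm=np.tile(np.eye(3),(n,1,1)); t=np.zeros((n,3)); pts=[]
    for i in range(7):
        w=p[6*i:6*i+3]; w=w/np.linalg.norm(w); c=p[6*i+3:6*i+6]
        pts.append(np.einsum('nij,j->ni',Rm,c)+t)
        r=R.from_rotvec(Q[:,i:i+1]*w).as_matrix()
        t=t+np.einsum('nij,nj->ni',Rm,c-np.einsum('nij,j->ni',r,c)); Rm=Rm@r
    t=t+np.einsum('nij,j->ni',Rm,p[45:48]); Rm=Rm@R.from_rotvec(p[42:45]).as_matrix()
    return t,Rm,pts
E
cat > fit.py <<'E'
from h import *; from fk import *; from scipy.optimize import least_squares
rng=np.random.default_rng(1); Q=[];T=[];RR=[]
s=sense(); Q.append(s['joint_positions']);T.append(s['tool_pos']);RR.append(R.from_quat(np.roll(s['orientation'],-1)).as_matrix())
for k in range(400):
    a=rng.uniform(-1,1);r=rng.uniform(.45,.85);z=rng.uniform(.05,.5)
    M=(R.from_euler('z',rng.uniform(-3,3))*R.from_rotvec(rng.normal(0,.35,3))).as_matrix()@down([-1,0])
    P=[r*np.cos(a),r*np.sin(a),z]; q=solve_ik(P,quat(M))
    if q is not None: Q.append(q);T.append(P);RR.append(M)
    if len(Q)>120: break
Q=np.array(Q);T=np.array(T);RR=np.array(RR); print(len(Q))
def res(p):
    t,M,_=fk(p,Q); return np.r_[(t-T).ravel(),.3*(M-RR).ravel(),1e-4*(p-p0)]
best=None
for s1 in(-1,1):
  for s3 in(-1,1):
    for s5 in(-1,1):
      for s7 in (-1,1):
        p0=np.zeros(48); zs=[0,.36,.5,.91,1.2,1.43,1.5]
        for i,(ax,z) in enumerate(zip([[0,0,s1],[0,1,0],[0,0,s3],[0,1,0],[0,0,s5],[0,1,0],[0,0,s7]],zs)): p0[6*i:6*i+3]=ax; p0[6*i+5]=z
        p0[45:48]=[0,0,1.75]; p0[42:45]=[0,0,np.pi-.05]
        o=least_squares(res,p0,max_nfev=60)
        if best is None or o.cost<best.cost: best=o; print(s1,s3,s5,s7,o.cost,flush=True)
      if best.cost<1e-4: break
p=best.x; t,M,_=fk(p,Q); print('err mm',1e3*abs(t-T).max(),abs(M-RR).max()); np.save('fk.npy',p)
print(p.reshape(8,6).round(3))
E
timeout 400 python3 fit.py
```

```text
121
-1 -1 -1 -1 1.166471151492308e-08
err mm 2.076098848391439e-06 7.185316897029281e-09
[[-0.    -0.    -1.     0.     0.    -0.   ]
 [-0.     1.    -0.    -0.    -0.     0.284]
 [ 0.     0.    -1.    -0.    -0.03   0.5  ]
 [-0.     1.    -0.    -0.     0.     0.931]
 [-0.     0.    -1.     0.    -0.056  1.2  ]
 [-0.     1.     0.    -0.     0.     1.373]
 [ 0.     0.    -1.     0.    -0.057  1.5  ]
 [ 0.    -0.     1.571  0.    -0.057  1.74 ]]
```

```bash
cat >> h.py <<'E'
from fk import fk
from scipy.optimize import least_squares
PK=np.load('fk.npy')
LO=np.array([-2.57,-.35,-1.29,.11,-1.05,.11,-2.63])+.06; HI=np.array([2.57,1.97,1.29,2.56,4.19,1.86,2.63])-.06
def ik(P,M,seed,w=.02):
    seed=np.clip(seed,LO+1e-3,HI-1e-3)
    for ww in (w,1e-5):   # second pass: exact, staying near the first
        def res(q):
            t,m,_=fk(PK,q); return np.r_[10*(t[0]-P),3*(m[0]-M).ravel(),ww*(q-seed)]
        o=least_squares(res,seed,bounds=(LO,HI)); seed=o.x
    t,m,_=fk(PK,seed); e=np.linalg.norm(t[0]-P)+.3*np.abs(m[0]-M).max()
    return seed,e
E
python3 - <<'E'
from h import *
rng=np.random.default_rng(0); mid=(LO+HI)/2; half=(HI-LO)/2
cur=sense()['joint_positions']
kx=np.array([np.cos(-.032),np.sin(-.032)])
for sgn in(-1,1):
    c=[]
    for k in range(60):
        sd=rng.uniform(LO,HI); Rm=lockR(sgn,0)
        q,e=ik(lockT(0,Rm),Rm,sd)
        if e>1e-4: continue
        qh,eh=ik(lockT(.1,Rm),Rm,q,.05); qr,er=ik(np.r_[.4655,-.3311,.068],down(sgn*kx),qh,.05); qt,et=ik(np.r_[.4655,-.3311,.2],down(sgn*kx),qr,.05)
        j7=q[6]-1.55
        if max(eh,er,et)>1e-3 or j7<LO[6]: continue
        m=min(((half-abs(x-mid))/half).min() for x in(q,qh,qr))
        c.append((np.abs(qr-qh).max(),m,q,qh,qr,qt))
    c.sort(key=lambda x:x[0])
    seen=[]
    for x in c:
        if any(np.abs(x[2]-y).max()<.3 for y in seen): continue
        seen.append(x[2])
        if len(seen)>4: break
        print(sgn,'d',round(x[0],2),'marg',round(x[1],2),'cur-d',np.abs(x[5]-cur).max().round(2)); print('\n'.join('   '+str(v.round(2)) for v in x[2:]))
        t,m,pts=fk(PK,np.array(x[2:])); print('   elbow',pts[3].round(2).tolist())
E
```

```text
-1 d 1.37 marg 0.0 cur-d 1.72
   [ 0.33  0.66 -1.03  2.35  1.61  0.83 -0.57]
   [ 0.45  0.46 -1.19  2.33  1.3   0.78 -0.33]
   [ 1.25  0.92 -1.22  2.01  1.04  1.04  1.04]
   [ 1.29  0.69 -1.23  1.9   0.74  1.1   1.3 ]
   elbow [[0.35, -0.14, 0.81], [0.23, -0.13, 0.87], [0.14, -0.48, 0.7], [0.09, -0.38, 0.8]]
-1 d 1.43 marg 0.12 cur-d 1.64
   [ 0.09  0.54 -0.65  2.36  1.66  0.57 -0.64]
   [ 0.19  0.33 -0.79  2.34  1.23  0.56 -0.26]
   [ 1.15  0.79 -0.99  2.02  0.9   0.85  1.18]
   [ 1.26  0.65 -1.15  1.9   0.69  1.06  1.35]
   elbow [[0.31, -0.04, 0.85], [0.19, -0.04, 0.9], [0.17, -0.41, 0.76], [0.1, -0.36, 0.82]]
-1 d 1.48 marg 0.1 cur-d 1.47
   [-0.15  0.48 -0.31  2.38  1.76  0.4  -0.74]
   [-0.05  0.28 -0.48  2.36  1.17  0.44 -0.19]
   [ 1.06  0.72 -0.82  2.02  0.79  0.75  1.28]
   [ 1.17  0.57 -0.98  1.91  0.57  0.97  1.47]
   elbow [[0.29, 0.04, 0.86], [0.17, 0.0, 0.91], [0.19, -0.36, 0.79], [0.11, -0.31, 0.84]]
-1 d 1.51 marg 0.09 cur-d 1.35
   [-0.37  0.47 -0.    2.39  1.94  0.26 -0.93]
   [-0.22  0.26 -0.27  2.37  1.12  0.38 -0.14]
   [ 0.99  0.68 -0.71  2.03  0.7   0.69  1.36]
   [ 1.11  0.53 -0.86  1.91  0.5   0.93  1.55]
   elbow [[0.27, 0.11, 0.86], [0.16, 0.03, 0.91], [0.21, -0.33, 0.8], [0.13, -0.28, 0.85]]
```

```bash
cat >> h.py <<'E'
def pathz(a,b,n=11):
    t,m,_=fk(PK,np.linspace(a,b,n)); tip=t-.027*m[:,:,2]; return np.c_[tip,m[:,2,2]].round(2)
E
python3 - <<'E'
from h import *
kx=np.array([np.cos(-.032),np.sin(-.032)]); Rr=down(-kx)
qr0=np.array([1.15,.79,-.99,2.02,.9,.85,1.18])
qt,e=ik(np.r_[.4655,-.3311,.22],Rr,qr0,.05); print(qt.round(2),e)
cur=sense()['joint_positions']; pz=pathz(cur,qt); print(pz.tolist())
if pz[:,2].min()<.19: raise SystemExit
move_gripper(.093); movej(qt.tolist()); st()
c=cam('wrist'); keyfit(c,cloud(c))
E
```

```text
[ 1.27  0.63 -1.17  1.88  0.66  1.09  1.37] 1.3851615918872033e-15
[[0.53, -0.33, 0.28, -1.0], [0.52, -0.32, 0.25, -1.0], [0.5, -0.31, 0.23, -0.99], [0.49, -0.31, 0.21, -0.98], [0.47, -0.31, 0.2, -0.98], [0.47, -0.31, 0.19, -0.98], [0.46, -0.31, 0.19, -0.98], [0.46, -0.31, 0.2, -0.98], [0.46, -0.31, 0.21, -0.99], [0.46, -0.32, 0.22, -1.0], [0.47, -0.33, 0.25, -1.0]]
t 20.80 tcp [ 0.4653 -0.331   0.2196] F [-1.1 -1.  -1. ] grip 0.0933 j [ 1.27  0.63 -1.17  1.88  0.66  1.09  1.37]
key n 537 ctr [ 0.4656 -0.3315] yaw -0.035 len [0.0438 0.0101] ztop 0.1368 rect ((465.7681884765625, -331.09942626953125), (10.935627937316895, 44.24761199951172), 88.05167388916016)
foot 2615 ((467.95953369140625, -330.3724365234375), (75.37376403808594, 100.42513275146484), 82.39774322509766) 0.022154819415116763
prongs 1777 [[0.4394, -0.3548, 0.0737], [0.4709, -0.3366, 0.0755], [0.5044, -0.3071, 0.0803]] ((472.4897766113281, -331.0205078125), (46.153480529785156, 65.65158081054688), 82.0240249633789)
```

```bash
python3 - <<'E'
from h import *
kx=np.array([np.cos(-.034),np.sin(-.034)]); Rr=down(-kx)
print(move_l([.4658,-.3313,.068],quat(Rr),vel=.15,f_stop=6))
move_gripper(.0,30); st(); s=sense(); print(s['grasp_force'])
move_l([.4658,-.3313,.19],vel=.25); s=st(); print(s['grasp_force'])
np.save('qt.npy',s['joint_positions'])
Rm=lockR(-1,0); qh,e=ik(lockT(.08,Rm),Rm,np.array([.19,.33,-.79,2.34,1.23,.56,-.26]),.05); print(qh.round(2),e)
pz=pathz(s['joint_positions'],qh); print(pz.tolist())
if pz[:,2].min()<.17 or e>1e-3: raise SystemExit
movej(qh.tolist()); s=st()
c=cam('wrist','w9.png')
for d in regions_of('keyhole','wrist')[:2]+regions_of('key','wrist')[:2]: print(d['score'],np.round(d['rect']))
K=lidpt(0,.185,0)+.002*nl; print(proj(c,K),'tip',proj(c,K+.08*nl-.024*nl),'cam in tool',Rm.T@(-c['R'].T@c['t']-s['tool_pos']))
E
```

```text
False
t 23.27 tcp [ 0.4657 -0.3313  0.0679] F [-0.8  0.1 -0.1] grip 0.01 j [ 1.15  0.79 -1.    2.02  0.91  0.86  1.17]
29.99977469444275
t 23.91 tcp [ 0.4649 -0.3316  0.1889] F [ 0.2  0.4 -0.8] grip 0.0096 j [ 1.25  0.66 -1.14  1.92  0.7   1.04  1.34]
29.9998140335083
[ 0.17  0.38 -0.77  2.35  1.32  0.56 -0.34] 1.1891209796047922e-14
[[0.46, -0.33, 0.22, -1.0], [0.49, -0.3, 0.21, -1.0], [0.51, -0.26, 0.2, -0.99], [0.52, -0.23, 0.2, -0.98], [0.54, -0.19, 0.2, -0.97], [0.54, -0.14, 0.2, -0.96], [0.55, -0.1, 0.2, -0.95], [0.55, -0.06, 0.2, -0.93], [0.54, -0.01, 0.2, -0.92], [0.53, 0.03, 0.2, -0.91], [0.51, 0.08, 0.2, -0.91]]
t 25.43 tcp [0.5257 0.0728 0.1733] F [-0.4 -0.1 -1.9] grip 0.01 j [ 0.17  0.38 -0.77  2.35  1.32  0.56 -0.34]
0.92 [154. 150. 416. 375.]
0.94 [260. 214. 307. 317.]
0.76 [ 40. 200.  92. 267.]
[284.95199343 208.64312316] tip [285.28691415 232.02519136] cam in tool [ 0.0789926  -0.00034704 -0.19317492]
```

View pics/w9.png

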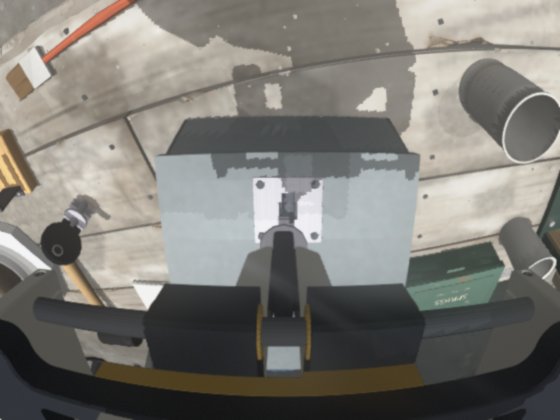

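```bash
cat >> h.py <<'E'
def lidframe(W):
    K=lidpt(0,.185,0)+.002*nl; return (W-K)@np.c_[lx,by,nl]
E
python3 - <<'E'
from h import *
c=cam('wrist');W=cloud(c);L=lidframe(W); im=c['img'].astype(int); np.savez('v.npz',L=L,im=c['img'])
v,u=np.mgrid[:420,:560]
reg=(u>235)&(u<340)&(v>165)&(v<260)
lidm=(u>165)&(u<410)&(v>158)&(v<270)&(abs(L[...,2])<.012)
P=L[lidm&~reg]; print('lid z fit',np.linalg.lstsq(np.c_[P[:,:2],np.ones(len(P))],P[:,2],rcond=None)[0])
# intersect rays with plane of plate for precise bright extents
M=np.c_[lx,by,nl]; K=lidpt(0,.185,0)+.002*nl
C=-c['R'].T@c['t']; D=rays(c,u,v)@c['R']; s=((K-C)@nl)/(D@nl); G=((C+s[...,None]*D)-K)@M
g=im.mean(-1); br=reg&(g>165)&(abs(L[...,2])<.012); 
Q=(G[br][:,:2]*1000).astype(np.float32); r=cv2.minAreaRect(Q); print('plate',br.sum(),r, np.percentile(Q,[.5,99.5],axis=0))
# edges by gradient: mean rows
for vv in(185,190,225,235): 
    row=g[vv,245:330].astype(int); print(vv,'rise',245+np.argmax(np.diff(row)),'fall',245+np.argmin(np.diff(row)))
for a in(.0,.01,.02,.03,.04,.05,.06,.07,.08,.09,.1):
    k=reg_k=(u>240)&(u<330)&(v>170)&(v<330)&(abs(L[...,2]-a-.005)<.005)&(np.hypot(L[...,0],L[...,1])<.035)
    if a>=.02 and k.sum(): P=L[k]; print(a,k.sum(),np.percentile(P,[2,50,98],axis=0).round(4)[:,:2].tolist())
cv2.imwrite('pics/a4.png',cv2.resize(c['img'][165:265,220:353,::-1],(798,600),interpolation=cv2.INTER_CUBIC))
E
```

```text
lid z fit [ 0.00057557  0.00402388 -0.00259654]
plate 5747 ((7.097957611083984, 2.33306884765625), (93.3791732788086, 81.84555053710938), 89.76753234863281) [[-32.19863983 -43.26262749]
 [ 47.16703194  47.56205322]]
185 rise 264 fall 256
190 rise 310 fall 322
225 rise 293 fall 276
235 rise 303 fall 257
0.06 86 [[-0.0132, -0.0049], [-0.0124, -0.0017], [-0.0103, 0.0016]]
0.07 20 [[-0.0136, -0.0137], [-0.0122, -0.0004], [-0.0038, 0.0122]]
0.08 544 [[-0.0138, -0.0151], [-0.0067, -0.0011], [0.0002, 0.0123]]
0.09 18 [[-0.0073, -0.012], [-0.0071, 0.005], [-0.0055, 0.0101]]
0.1 281 [[-0.0077, -0.0189], [-0.0071, -0.0075], [-0.0055, 0.0163]]
```

View pics/a4.png

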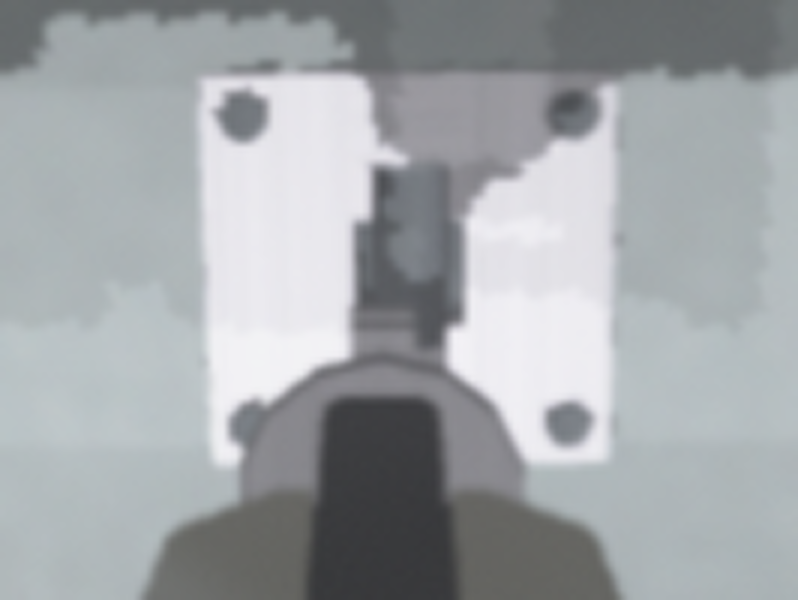

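```bash
python3 - <<'E'
from h import *
c=cam('wrist'); M=np.c_[lx,by,nl]; K=lidpt(0,.185,0)+.002*nl; C=-c['R'].T@c['t']
def G(x,y,dz=0):
    u,v=220+(x+.5)/6-.5,165+(y+.5)/6-.5; D=rays(c,u,v)@c['R']; s=((K+dz*nl-C)@nl)/(D@nl); return ((C+s*D-K)@M*1000).round(2)
for n,x,y in [('TL',203,75),('TR',615,85),('BL',213,465),('BR',608,460),('bTL',242,117),('bTR',573,112),('bBL',250,423),('bBR',568,423),('slotTL',375,162),('slotTR',450,162),('sqL',355,270),('sqR',465,270),('sqT',410,221),('sqTr',460,221)]: print(n,G(x,y,-.0025 if 0 else 0), G(x,y,-.003))
print('collar L,R,top',G(242,460,.08),G(524,460,.08),G(383,355,.084))
E
```

```text
TL [-27.03 -26.22   0.  ] [-26.44 -26.5   -3.  ]
TR [-25.51  30.9    0.  ] [-24.9   31.27  -3.  ]
BL [ 31.13 -26.46   0.  ] [ 32.38 -26.75  -3.  ]
BR [30.55 31.66  0.  ] [31.78 32.03 -3.  ]
bTL [-21.03 -20.92   0.  ] [-20.37 -21.14  -3.  ]
bTR [-21.65  25.11  -0.  ] [-21.    25.41  -3.  ]
bBL [ 24.48 -20.83   0.  ] [ 25.65 -21.05  -3.  ]
bBR [24.64 25.56  0.  ] [25.81 25.86 -3.  ]
slotTL [-14.51  -2.45   0.  ] [-13.78  -2.47  -3.  ]
slotTR [-14.49   8.02   0.  ] [-13.76   8.12  -3.  ]
sqL [ 1.23 -5.35  0.  ] [ 2.13 -5.4  -3.  ]
sqR [ 1.27 10.25 -0.  ] [ 2.18 10.38 -3.  ]
sqT [-5.96  2.44  0.  ] [-5.13  2.48 -3.  ]
sqTr [-5.94  9.48  0.  ] [-5.11  9.6  -3.  ]
collar L,R,top [ -2.66 -15.8   80.  ] [-2.58 13.09 80.  ] [-15.45  -1.32  84.  ]
```

```bash
python3 - <<'E'
from h import *
Rm=lockR(-1,0); s=sense(); print(lidframe(s['tool_pos'])*1000, lidframe(lockT(.08,Rm))*1000)
move_l(lockT(.032,Rm,dx=.0021,dy=.0038),quat(Rm),vel=.15); s=st(); print(lidframe(s['tool_pos'])*1000)
c=cam('wrist'); K=lidpt(0,.185,0)+.002*nl
print(proj(c,K))
cv2.imwrite('pics/a5.png',cv2.resize(c['img'][165:265,220:353,::-1],(798,600),interpolation=cv2.INTER_CUBIC))
E
```

```text
[ 0.25092106 -0.64551223 71.69081572] [-2.42861287e-14  3.46944695e-15  7.20000000e+01]
t 26.16 tcp [0.5477 0.0725 0.131 ] F [ 0.1  0.  -1.5] grip 0.0098 j [ 0.14  0.48 -0.73  2.35  1.52  0.59 -0.51]
[ 1.59471809  3.66784082 23.90380997]
[278.99263812 225.63459456]
```

View pics/a5.png

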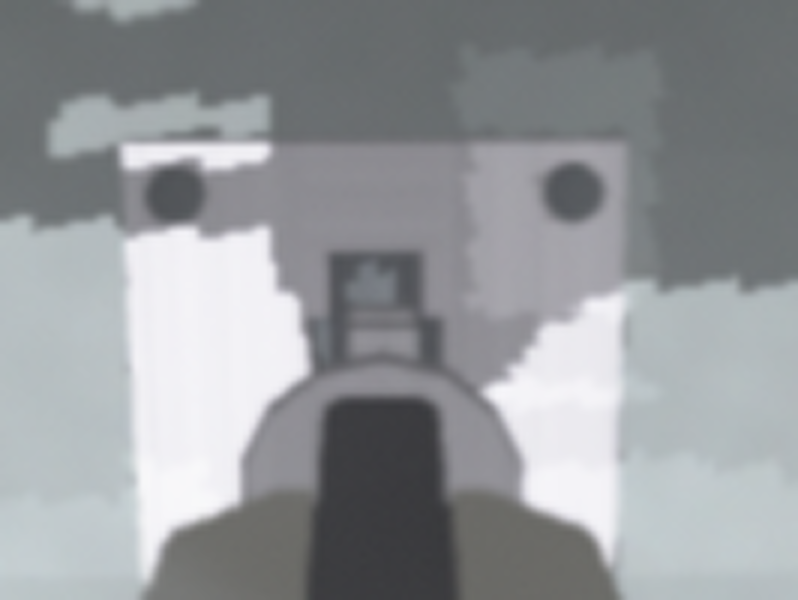

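```bash
python3 - <<'E'
from h import *
c=cam('wrist'); M=np.c_[lx,by,nl]; K=lidpt(0,.185,0)+.002*nl; C=-c['R'].T@c['t']
def G(x,y,dz=0):
    u,v=220+(x+.5)/6-.5,165+(y+.5)/6-.5; D=rays(c,u,v)@c['R']; s=((K+dz*nl-C)@nl)/(D@nl); return ((C+s*D-K)@M*1000).round(2)
for n,x,y,z in [('TL',122,143,0),('TR',628,140,0),('slotL',332,253,0),('slotR',422,253,0),('sqT L',308,318,0),('sqT R',442,318,0),('boltL',175,193,0),('boltR',572,191,0),('collarL',242,460,.032),('collarR',524,460,.032),('collartop',383,357,.036),('bitL',347,340,.011),('bitR',420,340,.011),('bit low edge',384,320,.011),('bit low edge',384,320,.013),('stem end',384,320,.008),('b335',384,335,.011)]: print(n,G(x,y,z))
L=lidframe(cloud(c))
for y in range(250,365,8):
    v=int(round(165+(y+.5)/6-.5)); print(y,(L[v,282:287]*1000).round(1)[::2].tolist())
E
```

```text
TL [-26.69 -26.75  -0.  ]
TR [-26.96  31.43  -0.  ]
slotL [-13.46  -2.67  -0.  ]
slotR [-13.44   7.79  -0.  ]
sqT L [-5.51 -5.56 -0.  ]
sqT R [-5.49 10.17  0.  ]
boltL [-20.72 -20.78  -0.  ]
boltR [-20.89  25.09  -0.  ]
collarL [ -0.67 -11.29  32.  ]
collarR [-0.62 17.72 32.  ]
collartop [-13.31   3.23  36.  ]
bitL [-6.54 -0.79 11.  ]
bitR [-6.53  7.38 11.  ]
bit low edge [-8.89  3.35 11.  ]
bit low edge [-9.55  3.35 13.  ]
stem end [-7.9   3.36  8.  ]
b335 [-7.12  3.35 11.  ]
250 [[-6.8, 2.2, -24.6], [-6.5, 3.7, -25.6], [-6.9, 5.3, -24.4]]
258 [[-5.5, 2.2, -23.8], [-5.7, 3.7, -23.0], [-4.7, 5.3, -26.3]]
266 [[-4.3, 2.2, -25.0], [-4.3, 3.7, -25.0], [-4.3, 5.3, -25.0]]
274 [[-3.8, 2.2, -24.0], [-3.3, 3.7, -25.7], [-3.7, 5.3, -24.4]]
282 [[-2.0, 2.2, -24.5], [-2.0, 3.7, -24.5], [-2.0, 5.3, -24.4]]
290 [[-1.5, 2.2, -23.7], [-0.9, 3.7, -25.4], [-1.3, 5.3, -24.0]]
298 [[-0.4, 2.2, -24.3], [-0.5, 3.7, -24.0], [-0.6, 5.3, -23.8]]
306 [[-11.6, 2.3, 15.3], [-11.4, 3.6, 14.4], [-11.5, 4.9, 15.0]]
314 [[-11.4, 2.3, 16.5], [-11.1, 3.6, 15.8], [-11.1, 4.9, 15.8]]
322 [[-10.9, 2.3, 17.1], [-10.8, 3.6, 16.8], [-10.8, 4.9, 16.9]]
330 [[-11.4, 2.3, 22.8], [-11.2, 3.6, 22.1], [-11.6, 4.9, 23.5]]
338 [[-11.0, 2.3, 23.4], [-10.5, 3.6, 22.1], [-10.4, 4.9, 21.9]]
346 [[-10.0, 2.3, 22.6], [-9.5, 3.6, 21.0], [-10.0, 4.9, 22.6]]
354 [[-12.5, 2.4, 33.4], [-12.2, 3.6, 32.8], [-12.2, 4.8, 32.8]]
362 [[-12.2, 2.4, 34.6], [-12.4, 3.6, 35.1], [-12.2, 4.8, 34.5]]
```

```bash
python3 - <<'E'
from h import *
Rm=lockR(-1,0); q=quat(Rm)
move_l(lockT(.030,Rm,dx=.0023,dy=.0029),q,vel=.05)
r=move_l(lockT(-.008,Rm,dx=.0023,dy=.0029),q,vel=.05,f_stop=10); s=st(); print(r,(lidframe(s['tool_pos'])*1000+[0,0,8]).round(2), (Rm.T@s['force']).round(1),s['moment'].round(2))
c=cam('wrist'); L=lidframe(cloud(c))
v,u=np.mgrid[:420,:560]
k=(u>255)&(u<312)&(v>215)&(v<250)&(np.hypot(L[...,0]-.002,L[...,1]-.0025)<.017)
print(np.percentile(L[k],[2,10,25,50,75],axis=0).round(4).tolist())
E
```

```text
t 27.10 tcp [0.5612 0.0689 0.1022] F [ 0.2  1.4 -1.2] grip 0.0097 j [ 0.14  0.56 -0.72  2.35  1.64  0.62 -0.61]
True [ 2.04  3.03 -0.09] [0.6 1.4 1. ] [0.21 0.44 0.08]
[[-0.0135, -0.0133, -0.0238], [-0.0112, -0.0101, -0.0014], [-0.0096, -0.0063, -0.0005], [-0.0058, 0.0028, 0.0028], [-0.0027, 0.0113, 0.0037]]
```

```bash
python3 - <<'E'
from h import *
Rm=lockR(-1,0); q=quat(Rm)
for i in range(2):
    r=move_l(lockT(-.010,Rm,dx=.0023,dy=.0029),q,vel=.03,f_stop=10); s=st(); print(r,(lidframe(s['tool_pos'])*1000+[0,0,8]).round(2), (Rm.T@s['force']).round(1))
c=cam('wrist'); L=lidframe(cloud(c)); u=proj(c,lidpt(0,.185,0)+.002*nl); print(u)
v,uu=np.mgrid[:420,:560]
k=(uu>255)&(uu<312)&(v>210)&(v<260)&(np.hypot(L[...,0]-.002,L[...,1]-.0025)<.0175)&(L[...,2]>-.004)
h,e=np.histogram(L[k][:,2],bins=np.arange(-.004,.03,.001)); print(dict(zip((e[:-1]*1000).round().astype(int).tolist(),h.tolist())))
k2=(uu>200)&(uu<250)&(v>215)&(v<250)&(abs(L[...,2])<.01); print('lid/plate z',np.percentile(L[k2][:,2],[5,50,95]))
cv2.imwrite('pics/a6.png',cv2.resize(c['img'][165:265,220:353,::-1],(798,600),interpolation=cv2.INTER_CUBIC))
E
```

```text
t 27.36 tcp [0.5612 0.0688 0.1016] F [-1.2 -0.2  6.8] grip 0.0099 j [ 0.14  0.56 -0.72  2.35  1.64  0.62 -0.62]
True [ 1.83  2.94 -0.61] [-1.9 -0.5 -6.6]
t 27.57 tcp [0.5617 0.0688 0.1009] F [-1.1  1.4  4.6] grip 0.0101 j [ 0.14  0.56 -0.72  2.36  1.65  0.62 -0.62]
True [ 1.96  3.02 -1.49] [-0.7  1.1 -4.8]
[279.50062981 243.42244766]
{-4: 0, -3: 3, -2: 98, -1: 220, 0: 62, 1: 33, 2: 148, 3: 270, 4: 75, 5: 4, 6: 0, 7: 0, 8: 0, 9: 0, 10: 0, 11: 0, 12: 0, 13: 0, 14: 0, 15: 0, 16: 1, 17: 3, 18: 16, 19: 14, 20: 20, 21: 31, 22: 22, 23: 21, 24: 26, 25: 23, 26: 25, 27: 31, 28: 25}
lid/plate z [-0.00365787 -0.00241139 -0.00012921]
```

```bash
python3 - <<'E'
from h import *
q0=sense()['joint_positions'].copy(); np.save('q0.npy',q0); Rm=lockR(-1,0)
def turn(a):
    q=q0.copy(); q[6]-=a; movej(q.tolist()); s=sense(); print('a %.2f t %.2f'%(a,s['t']),'pos',(lidframe(s['tool_pos'])*1000+[0,0,8]).round(2),'Flid',(np.c_[lx,by,nl].T@s['force']).round(1),'Mn',round(float(s['moment']@nl),3),'grip',round(s['grip_width'],4))
for a in(.45,.9,1.35): turn(a)
dwell(.15)
E
```

```text
a 0.45 t 28.12 pos [ 1.5   2.75 -1.48] Flid [-2.8 -1.5  5.7] Mn 0.058 grip 0.0101
a 0.90 t 28.63 pos [ 1.18  2.35 -1.51] Flid [-3.5 -2.2  6.4] Mn 0.055 grip 0.0103
a 1.35 t 29.14 pos [ 0.84  2.2  -1.51] Flid [-3.7 -2.7  7.4] Mn 0.044 grip 0.0098
```

```bash
python3 - <<'E'
from h import *
q0=np.load('q0.npy'); Rm=lockR(-1,0)
def turn(a):
    q=q0.copy(); q[6]-=a; movej(q.tolist()); s=sense(); print('a %.2f t %.2f'%(a,s['t']),'pos',(lidframe(s['tool_pos'])*1000+[0,0,8]).round(2),'Flid',(np.c_[lx,by,nl].T@s['force']).round(1),'Mn',round(float(s['moment']@nl),3),'grip',round(s['grip_width'],4))
turn(1.48); dwell(.12); turn(.7); turn(0); turn(-.13); turn(-.0)
p=sense()['tool_pos']
r=move_l(p+.045*nl,quat(Rm),vel=.06,f_stop=15); s=st(); print(r,(lidframe(s['tool_pos'])*1000+[0,0,8]).round(2),(np.c_[lx,by,nl].T@s['force']).round(1))
c=cam('wrist'); L=lidframe(cloud(c)); v,u=np.mgrid[:420,:560]
k=(u>165)&(u<245)&(v>150)&(v<260)&(abs(L[...,2])<.03); print('lid z',np.percentile(L[k][:,2],[5,50,95]))
k=(u>255)&(u<312)&(v>190)&(v<260)&(L[...,2]>.005)&(L[...,2]<.06); print('key',k.sum(),np.percentile(L[k],[2,50,98],axis=0).round(3).tolist())
cv2.imwrite('pics/w12.png',c['img'][:,:,::-1])
E
```

```text
a 1.48 t 29.54 pos [ 0.76  2.22 -1.5 ] Flid [-4.4 -2.1  7.3] Mn -0.022 grip 0.0096
a 0.70 t 30.43 pos [ 1.84  1.92 -1.5 ] Flid [-1.8 -3.4  7.7] Mn 0.058 grip 0.01
a 0.00 t 31.13 pos [ 2.32  2.98 -1.49] Flid [-0.3 -2.   5.3] Mn -0.007 grip 0.0099
a -0.13 t 31.38 pos [ 2.21  3.19 -1.48] Flid [ 0.1 -0.7  4.6] Mn 0.012 grip 0.0095
a -0.00 t 31.63 pos [ 1.84  3.1  -1.49] Flid [-1.4 -0.8  4.6] Mn -0.061 grip 0.0098
t 32.53 tcp [0.5431 0.0728 0.1414] F [-0.2 -0.7 -1.3] grip 0.0099 j [ 0.14  0.46 -0.73  2.35  1.48  0.58 -0.48]
False [ 1.84  2.97 43.3 ] [-0.6 -0.7 -1.2]
lid z [-0.00734953 -0.00285346 -0.00175211]
key 624 [[-0.012, -0.011, 0.029], [-0.007, 0.002, 0.048], [0.001, 0.016, 0.049]]
```

```bash
python3 - <<'E'
from h import *
Rm=lockR(-1,0)
move_l(lockT(.09,Rm,dx=.002,dy=.003),quat(Rm),vel=.2)
kx=np.array([np.cos(-.1),np.sin(-.1)]); Rr=down(-kx); P=np.array([.4675,-.3308,.19])
s=sense(); qt,e=ik(P,Rr,np.load('qt.npy'),.05); pz=pathz(s['joint_positions'],qt); print(qt.round(2),e,pz[:,2].min()); print(pz.tolist())
if pz[:,2].min()<.18 or e>1e-3: raise SystemExit
movej(qt.tolist()); s=st()
# key in hand against the rest, seen from the wrist
c=cam('wrist'); W=cloud(c); v,u=np.mgrid[:420,:560]
k=(u>250)&(u<320)&(v>190)&(v<270)&(abs(W[...,2]-.199)<.004)&(np.hypot(W[...,0]-P[0],W[...,1]-P[1])<.03); print('collar',k.sum(),np.percentile(W[k],[2,50,98],axis=0).round(4).tolist())
r=move_l([P[0],P[1],.10],quat(Rr),vel=.15,f_stop=5); print(r)
if not r:
    r=move_l([P[0],P[1],.056],quat(Rr),vel=.05,f_stop=5); print(r)
s=st()
E
```

```text
[ 1.24  0.65 -1.12  1.91  0.69  1.03  1.28] 1.0324297362759453e-10 0.2
[[0.51, 0.08, 0.21, -0.91], [0.53, 0.04, 0.21, -0.91], [0.54, -0.01, 0.21, -0.92], [0.55, -0.05, 0.21, -0.94], [0.55, -0.1, 0.2, -0.95], [0.54, -0.14, 0.2, -0.96], [0.54, -0.18, 0.2, -0.97], [0.52, -0.22, 0.21, -0.98], [0.51, -0.26, 0.21, -0.99], [0.49, -0.3, 0.21, -1.0], [0.47, -0.33, 0.22, -1.0]]
t 34.50 tcp [ 0.4678 -0.3297  0.1896] F [ 0.1 -0.6 -1. ] grip 0.0099 j [ 1.24  0.65 -1.12  1.91  0.69  1.03  1.28]
collar 261 [[0.4536, -0.3436, 0.2], [0.4593, -0.3277, 0.2025], [0.4676, -0.3163, 0.203]]
False
True
t 35.98 tcp [ 0.4674 -0.3308  0.065 ] F [ 0.9 -0.6  1.6] grip 0.01 j [ 1.14  0.79 -0.97  2.02  0.9   0.84  1.11]
```

```bash
python3 - <<'E'
from h import *
move_gripper(.06); move_l([.4675,-.3308,.24],vel=.2); st()
c=cam('wrist'); W=cloud(c); keyfit(c,W)
m=(np.hypot(W[...,0]-.467,W[...,1]+.331)<.02)&(abs(W[...,2]-.082)<.0035); w=m&(c['img'].min(-1)>110); P=W[w]
print('collar',len(P),np.percentile(P,[2,50,98],axis=0).round(4).tolist())
c=cam('side'); W=cloud(c); L=lidframe(W)
for d in regions_of('tool_can','side')[:2]+regions_of('key','side')[:4]: print(d['score'],np.round(d['rect']),np.nanpercentile(W[d['mask']],[3,50,97],axis=0).round(3).tolist())
E
```

```text
t 37.94 tcp [ 0.4668 -0.3308  0.2389] F [ 0.5 -0.7 -1.5] grip 0.0598 j [ 1.27  0.6  -1.17  1.86  0.62  1.11  1.34]
key n 467 ctr [ 0.4661 -0.331 ] yaw -0.101 len [0.0423 0.0106] ztop 0.137 rect ((466.3538818359375, -331.05682373046875), (10.671761512756348, 43.275657653808594), 84.08541107177734)
foot 2414 ((467.70391845703125, -330.2411193847656), (75.52761840820312, 99.62982177734375), 82.97026824951172) 0.022086065068679078
prongs 1619 [[0.4397, -0.3547, 0.0737], [0.4716, -0.3274, 0.0755], [0.5044, -0.3067, 0.0803]] ((472.4415283203125, -330.8414611816406), (46.22882843017578, 65.83885192871094), 82.47506713867188)
collar 205 [[0.4563, -0.3448, 0.0786], [0.4667, -0.325, 0.0793], [0.4777, -0.3179, 0.081]]
0.79 [248. 187. 265. 216.] [[0.481, 0.266, 0.01], [0.509, 0.279, 0.076], [0.549, 0.348, 0.096]]
0.32 [240. 178. 318. 231.] [[0.504, -0.073, 0.087], [0.613, 0.012, 0.135], [0.717, 0.165, 0.184]]
0.81 [258. 246. 279. 282.] [[0.55, -0.254, 0.006], [0.573, -0.241, 0.069], [0.595, -0.225, 0.107]]
0.55 [213. 254. 233. 288.] [[0.446, -0.343, -0.0], [0.465, -0.335, 0.108], [0.484, -0.147, 0.134]]
```

```bash
python3 -c "
from h import *
print(close_job())"
```

```text
the job is handed in; nothing more can be done
None
```

I handed the job in at about 38 s: the lid is shut, the key went fully home, was turned clockwise and back and drawn out, and it hangs upright in its rest with the tin still standing. I could not see the bolt itself, so "bolt thrown" rests on the key having turned 1.48 rad while seated.

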